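# Press a tray's end board home with the quick clamp

### The job

A wooden tray lies in a pistol-grip quick clamp with its loose end board still standing proud. Squeeze the clamp's trigger again and again to walk the far jaw onto the board and push it fully home, flush with the ends of the side boards, and keep the last squeeze for a second at about 8 newtons on the board (more than 12 dents the soft wood). Then press the release tab and keep it down until the jaw has sprung fully open; move the jaw only with trigger and tab, keep off the board itself, and leave everything lying around where it is.

Things in the scene. Friction and masses are not known exactly. Their poses are not given: they have to be found in the camera images.
- clamp: the fixed fixture: aluminium plate 385 x 190 x 10 mm carrying a black pistol-grip quick clamp and a pale wooden tray. Origin on the table right below the middle of the grip; x runs along the clamp bar from grip to far jaw, z up. Along x in mm: tab -85, rear face of fixed grip -30, trigger's front face 30, body jaw 46 to 60, tray 60 to 170
- housing (a point): middle of the top of the clamp's black housing, 108 mm above the table. Housing 34 mm wide (y), from -105 to 60 mm along x. Out of its top stand the fixed grip (top 178 mm above the table) and in front of it the trigger (top 172 mm), both 24 mm wide. The bar's tail comes out behind, under the tab, at 70 to 90 mm height, to x = -150 mm when closed
- grip (a point): point midway between the rear face of the fixed grip and the front face of the released trigger, 146 mm above the table. Grip and trigger together measure 60 mm along x when released, 44 mm when the trigger is fully squeezed
- trigger (a joint): travel of the trigger towards the fixed grip, m: 0 released, 0.016 fully in; it springs back by itself. After 1 to 2 mm its pawl takes the toothed bar along, 1:1. A ratchet keeps the jaw in steps of 12 mm, so each full squeeze gains one step and a shorter one slips back
- trigger_face (a point): middle of the trigger's front face, 146 mm above the table; it moves with the trigger. Free squeezing takes 7 to 10 N (more if done fast). The pawl pushes through a stiff spring: with the jaw blocked the trigger goes on, and the jaw force rises from about 2 N by 2.4 N per mm, to 13 to 25 N. Force on the trigger = jaw force + about 7.5 N
- jaw: the toothed bar with the far jaw, sliding along the clamp's x only: a black block, with a rubber pad 40 mm wide, 34 mm high, 6 mm thick on its inner face. The pad is screwed out a further 0 to 5 mm, differing each time and not measured. (The body's origin is not on it: see point jaw_block.)
- jaw_block (a point): middle of the block's inner face behind the pad, 42 mm above the table. Clamp x = 232 mm fully open; the ratchet holds it at 221, 209, 197, 185 mm. The board comes home with it between 176 and 181 mm, depending on the pad: always in the squeeze that starts from 185. With the tab kept down a spring runs it open at about 70 mm/s
- tab (a joint): angle of the release tab, rad: 0 at rest, 0.2 fully down (its end then 8 mm lower); it springs back. From about 0.1 the ratchet lets go and the jaw runs open for as long as the tab is kept down. About 8 N push it down
- tab_top (a point): middle of the tab's top face (26 x 26 mm, level at rest), 118 mm above the table, at x = -85 mm of the clamp; press it straight down
- tray_end (a point): middle of the line between the outer ends of the tray's two side boards, 40 mm above the table, at x = 170 mm of the clamp. The side boards are 101 mm apart, tops 63 mm above the table. The end board is home when its outer face is level with this point
- board: the loose end board, brownish wood, 18 mm thick (clamp x), 98 mm wide, 45 mm high, standing on the tray's floor (18 mm above the table) between the side boards; origin under its middle, axes as the clamp's. Home against its stops the origin is at clamp x = 161 mm; at the start it stands 6 to 11 mm proud
- punch: a letter punch, square steel rod 10 x 10 x 70 mm lying on the aluminium plate beside the clamp; origin under its middle
- tag: a round steel disc, 42 mm across and 4 mm thick, lying on the aluminium plate; origin under its centre
- hammer: a hammer, 280 mm long, lying on the table
- flat_file: a flat file with wooden handle, 310 mm long, lying on the table, its tip on a wood chip
- spare_board: a spare pale board 120 x 70 x 14 mm lying on the table
Things that resemble listed ones, but are neither listed nor needed, are in the scene too. What is meant by the board is not red, and is the smaller of those in its own colour.

How it is judged:
By the outcome, as a careful person would: the job done as asked, in the order asked, and still so for the second after the job is handed in, with the robot touching nothing.
It also fails if it takes over 51 s, if anything falls off the work surface, if the arm or the gripper's body presses on something with over 40 N, if the wrist force passes 120 N, or if a joint passes its speed limit or range.

### The arm

A 6-joint arm with a two-finger parallel gripper is mounted at the origin on the work surface. World frame = base frame: x ahead of the robot, y to its left, z up, the work surface at z = 0. Lengths are in m, angles in rad, forces in N, time in s.
With the tool pointing down it reaches from about 0.25 to 0.725 m from the base axis. Payload 4 kg.
Tool frame: the origin (TCP) lies on the centre line of the jaws, within the pads' length; the fingertips stand ahead of it and the grasp point (between the pads) lies 3 mm ahead of it (bot.tcp_to_tips is the z of the fingertips in the tool frame, in m); z points along the fingers, y is the line along which they close (so a half turn about z gives the same grasp; the last joint's range is limited). The gripper opens to 85 mm and grips with 20 to 120 N. Pads are 22 mm wide; open, the fingers measure 114 mm over their backs; the gripper's body (76 mm by 85 mm) begins 54 mm behind the grasp point. The pads swing forward as they close: fully open they stand 13 mm farther back than shut.
Start: joints at [1.279, 0.241, 0.005, 1.335, 0, 1.571], TCP at [0.144, 0.479, 0.253] pointing down, gripper open.
Joint ranges: [-2.72, 2.72], [-1.05, 1.87], [-1.09, 1.28], [-1.99, 2.15], [-1.42, 1.44], [-3.14, 3.14]. Speed limits (rad/s): [2.79, 2.79, 3.14, 3.14, 3.14, 3.14].

### API

Orientations are given as a unit quaternion [x, y, z, w].
In Python, from workcell import telemetry, camera, camera_params, ticket, boxes_of, cut_out, spot_point, bot gives the robot as it stands.
- The arm moves only by the shell command python3 -m creep 'ROWS'. ROWS is text: rows parted by semicolons, each of 5 numbers parted by spaces: the opening, from 0 (shut) to 1 (fully open), then the shift along the tool's x, y, z in units of 150 mm (1.0 is 150 mm), then the turn about the tool's z in units of 180 degrees (1.0 is 180 degrees). In form: claw x y z turn; .... A call has 1 to 12 rows; each row is the pose to reach, as a shift and turn from the pose commanded when the call began, along the tool's axes at that moment, turning the shorter way round; what a row does not reach only later rows make up. A row lasts 1/8 s, in which the tool goes at most 62.5 mm and 10.7 degrees, less where a joint would pass 70% of its speed; a pose out of reach is approached as far as the arm can. A call with a number of a shift or a turn outside -1 to 1 is refused whole. A call with a gripper value outside its range is refused whole. The fingers move at their own pace and stop on an object; the grip force is fixed at half the most. Time passes only in rows, so rows that repeat a pose let the fingers close. It gives the time, the measured TCP pose, the force, the opening and the grip force at its end, in the units of the state.
- telemetry.get_obs(): the state, without advancing time (a new reading comes with each control period).
- camera(name): name is "side" or "top"; returns the picture (480x640x3 uint8, red, green, blue); there is no depth.
- camera_params(name): a dict with "camera_matrix" (3x3 intrinsics, pixels), "k1" (the pictures are not rectified: a ray, as slopes to the right and down, at radius r is drawn at 1 + k1 r^2 times it, then the intrinsics apply), "eye" and "attitude" of the camera in the world. Camera axes: x right, y down, z forward; pixel columns grow to the right and rows downward; lengths in m; the calibration is good to about 2 mm. A picture is of the moment at which its call begins. camera_params takes no time and is no camera call.
- ticket.job_done(): hands the job in; it is judged then, once.
Trained networks look in the newest picture that a camera, given by its name, has taken for a name from the list of things; names that differ only in an ending like _2 or _b are one class to them, and where a whole thing is asked for, a point or a joint stands for the part that bears it (a point fixed in the world has none). Each returns a list of dicts, best first, with "conf" (0 to 1); they miss things now and then, are a little off and sometimes report something else, mostly with a low value. They report only what shows in the picture. A call takes as long as a camera call. They do not tell look-alikes from the thing itself.
- boxes_of(thing, camera): "at" ([x, y, z] in m, in world coordinates, good to about 4 mm: the middle of the surface that is visible of it).
- cut_out(thing, camera): "pixels" (480x640 bool, what is visible of it).
- spot_point(thing, camera): "at" ([x, y, z] in m, in world coordinates, good to about 4 mm: a listed point, or the origin of a listed thing).
The state is a dict: "clock": time; "joint_pos": joint angles; "joint_vel": joint speeds; "tau": joint torques, N m; "eef_pos": TCP position; "tool_rot": TCP orientation; "ft_force": force on the tool from outside, world axes, zero at the start; "ft_torque": the same for the moment, N m; "grip_width": finger opening in m; "grasp_force": force on a finger pad.
Only numpy, scipy, OpenCV 4.12 (cv2) and the standard library are available. Lean on these libraries where they do the work, as an engineer would, in place of code of your own. Each camera call takes 0.05 s, during which the arm holds its last target. There are 200 camera calls.

## Working session

There is one attempt and no reset: what is moved stays moved. The work goes in short steps, Python scripts to look and compute and a shell command to move; the robot and the scene stay as the last step left them, time stands still between calls to the robot, and variables do not carry over. Pictures are saved under pics/ and viewed, at most 10 in all, crops included, and the job is handed in when it is done.

```bash
mkdir -p pics; ls; python3 - <<'E'
from workcell import telemetry,camera,camera_params,boxes_of,spot_point,bot
import cv2,numpy as np
for c in("top","side"):
    im=camera(c);cv2.imwrite(f"pics/{c}0.png",im[:,:,::-1])
    p=camera_params(c);print(c,p)
    for t in("housing","grip","trigger_face","tab_top","tray_end","jaw_block","board"):
        print(t,[(np.round(d["at"],4).tolist(),round(d["conf"],2)) for d in spot_point(t,c)[:3]])
o=telemetry.get_obs();print(o);print(bot.tcp_to_tips)
E
```

```text
pics
top {'camera_matrix': array([[538.69436694,   0.        , 315.012608  ],
       [  0.        , 538.69436694, 239.59500133],
       [  0.        ,   0.        ,   1.        ]]), 'k1': 0.05318857773637178, 'eye': array([ 0.4477517 , -0.09386557,  1.38294923]), 'attitude': array([-0.7010162 ,  0.71201897, -0.02488569,  0.03140007])}
housing [([0.5709, -0.107, 0.1084], 0.65)]
grip [([0.5712, -0.084, 0.1466], 0.83)]
trigger_face [([0.5733, -0.0596, 0.1434], 0.59)]
tab_top [([0.5727, -0.1668, 0.1179], 0.61)]
tray_end [([0.5824, 0.0857, 0.0355], 0.71)]
jaw_block [([0.5839, 0.1498, 0.042], 0.62)]
board [([0.757, 0.2607, -0.0013], 0.93), ([0.5647, 0.2762, -0.0068], 0.66), ([0.5789, 0.0911, 0.0189], 0.52)]
side {'camera_matrix': array([[484.47938669,   0.        , 317.93820089],
       [  0.        , 484.47938669, 241.39026777],
       [  0.        ,   0.        ,   1.        ]]), 'k1': -0.03169525684608453, 'eye': array([0.16350117, 0.85144031, 0.91170347]), 'attitude': array([-0.16544666,  0.88384108, -0.42780837,  0.09182788])}
housing [([0.5703, -0.1032, 0.1093], 0.85)]
grip [([0.5744
[... 453 characters left out ...]
]
{'clock': 0.8, 'joint_pos': array([1.27897934e+00, 2.40559063e-01, 4.99656496e-03, 1.33519180e+00,
       1.44320594e-05, 1.57079571e+00]), 'joint_vel': array([ 0.00162156,  0.00076504,  0.0001679 ,  0.00192456, -0.00085866,
        0.0007987 ]), 'tau': array([-5.60643457e-04, -3.72150314e+01,  2.52679503e+01,  8.25137795e-04,
       -7.92447554e-05,  1.08111826e-05]), 'eef_pos': array([0.14384271, 0.47886308, 0.25332562]), 'tool_rot': array([ 1.45391023e-01,  9.89374272e-01,  2.18377968e-05, -4.08439670e-06]), 'ft_force': array([ 0.11046716, -0.33477358,  0.10651086]), 'ft_torque': array([-0.03773936, -0.00330545,  0.01495709]), 'grasp_force': 0.0, 'grip_width': 0.08510511797574687}
0.022
```

View pics/top0.png

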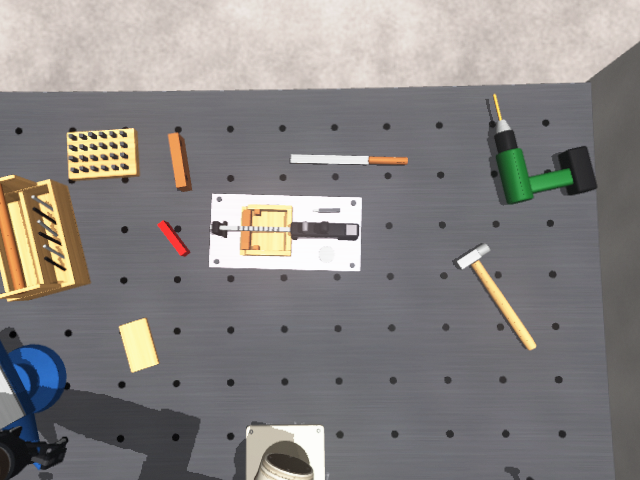

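View pics/side0.png

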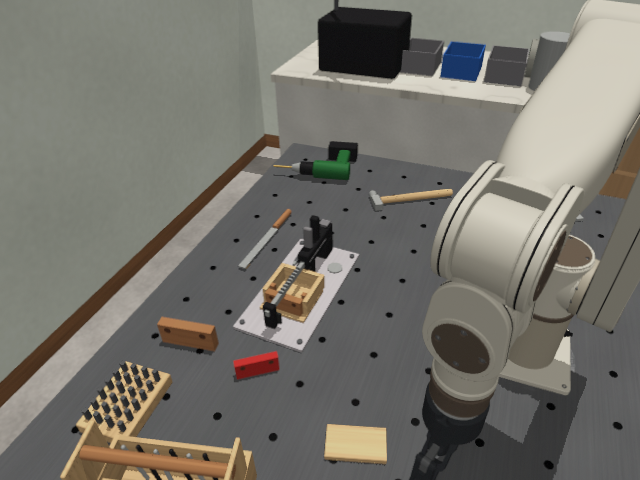

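The pictures show one clamp: grip (315,230) top / (315,235) side, jaw (218,229) top / (270,315) side, and tab (352,231) top. Candidates for the board:
- Brown piece in the tray, (246,229) top / (293,298) side.
- Longer brown piece, (179,161) top / (187,333) side.
- Red piece, (173,238) top / (257,365) side.

The piece in the tray is the smaller brown one, so I choose that. Next I fit the clamp frame and check a close crop.

```bash
cat > h.py <<'E'
from workcell import telemetry,camera,camera_params,boxes_of,spot_point,cut_out
import cv2,numpy as np
from scipy.spatial.transform import Rotation as R
from scipy.optimize import least_squares
L={"housing":(-22.5,0,108),"grip":(0,0,146),"trigger_face":(30,0,146),"tab_top":(-85,0,118),"tray_end":(170,0,40),"jaw_block":(232,0,42)}
def proj(P,c):
    p=camera_params(c);q=R.from_quat(p["attitude"]).inv().apply(np.atleast_2d(P)-p["eye"])
    s=q[:,:2]/q[:,2:];s=s*(1+p["k1"]*(s**2).sum(1,keepdims=True))
    K=p["camera_matrix"];return s*[K[0,0],K[1,1]]+K[:2,2]
def axes(o):
    r=R.from_quat(o["tool_rot"]).as_matrix();return r
def delta(o,target):  # world target -> tool axis units
    return axes(o).T@(np.array(target)-o["eef_pos"])/0.15
E
python3 - <<'E'
from h import *
W=[];M=[]
for k in range(3):
  for c in("top","side"):
    camera(c)
    for t,l in L.items():
      if t=="housing": continue
      for d in spot_point(t,c):
        a=np.array(d["at"]); pred=np.array([.5735+.04*l[0]/1000,-.0845+l[0]/1000,l[2]/1000])
        if np.linalg.norm(a-pred)<.015: W.append(a);M.append(np.array(l)/1000)
W=np.array(W);M=np.array(M)
def f(p):
    c,s=np.cos(p[2]),np.sin(p[2])
    return np.c_[p[0]+c*M[:,0],p[1]+s*M[:,0],M[:,2]+p[3]]-W
r=least_squares(lambda p:f(p).ravel(),[.573,-.084,1.53,0],loss='soft_l1',f_scale=.003)
print(r.x,np.degrees(r.x[2]),len(W));
e=f(r.x)
for t,l in L.items():
    m=np.isclose(M[:,0],l[0]/1000)
    if m.any():print(t,m.sum(),(e[m].mean(0)*1000).round(1))
np.save("fit.npy",r.x)
o=telemetry.get_obs();print(o["clock"],axes(o).round(3),"tool y angle",np.degrees(np.arctan2(axes(o)[1,1],axes(o)[0,1])))
a=camera("top")[185:285,195:375];b=camera("side")[200:350,230:400]
def draw(im,c,off):
    for x,z in((30,146),(-30,146),(-85,118),(170,40),(232,42),(170,63)):
        P=[r.x[0]+np.cos(r.x[2])*x/1000,r.x[1]+np.sin(r.x[2])*x/1000,z/1000]
        u=((proj(P,c)[0]-off)*4).astype(int); cv2.circle(im,tuple(int(i) for i in u),3,(0,255,0),-1)
    return im
A=draw(cv2.resize(a,None,fx=4,fy=4),"top",(195,185));B=draw(cv2.resize(b,None,fx=4,fy=4),"side",(230,200))
cv2.imwrite("pics/ctop.png",A[:,:,::-1]);cv2.imwrite("pics/cside.png",B[:,:,::-1])
E
```

```text
[ 5.73723472e-01 -8.43172753e-02  1.52443587e+00 -2.52934466e-04] 87.34374144969877 29
grip 6 [ 0.3  1.3 -0.1]
trigger_face 6 [0.7 0.9 0.8]
tab_top 6 [-0.3 -0.3  0.9]
tray_end 6 [-1.4 -0.5 -0.3]
jaw_block 5 [ 1.4 -1.2 -1.2]
2.6 [[-0.958  0.288 -0.   ]
 [ 0.288  0.958  0.   ]
 [ 0.     0.    -1.   ]] tool y angle 73.28093075762426
```

View pics/ctop.png

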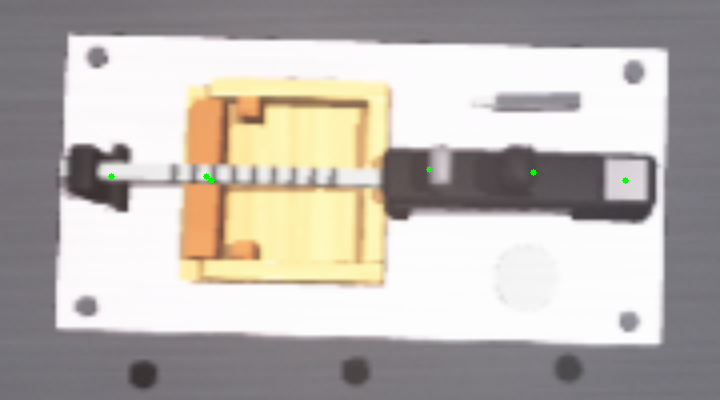

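View pics/cside.png

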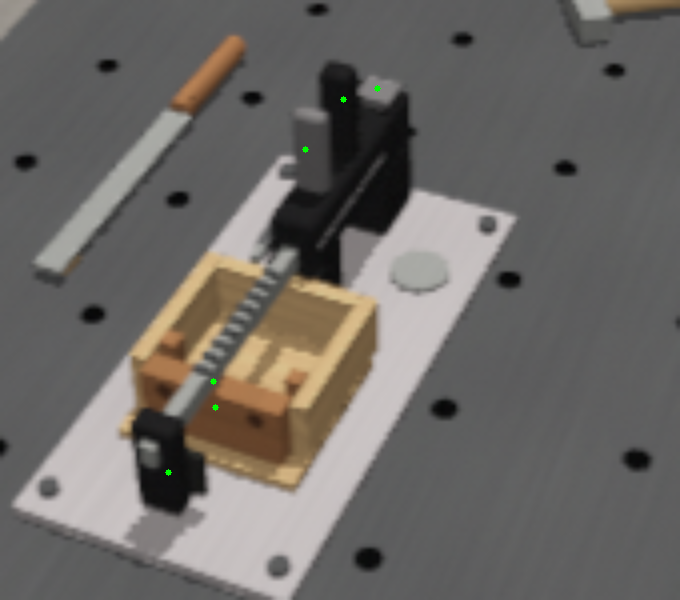

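The crops confirm it. The end board stands proud at (205,175) in the top crop, with the jaw pad outboard of it, and the fitted green points land on the clamp features. I'm moving now.

```bash
python3 -m creep '1 -0.96 -0.706 0 0;1 -0.96 -0.706 0 0;1 -0.96 -0.706 0 0;1 -0.96 -0.706 0 0' && python3 -m creep '1 -0.96 -0.706 0 0;1 -0.96 -0.706 0 0;1 -0.96 -0.706 0 0;1 -0.96 -0.706 0 0' && python3 -m creep '1 -0.96 -0.706 0 0;1 -0.96 -0.706 0 0;1 -0.96 -0.706 0 0;1 -0.96 -0.706 0 0' && python3 -m creep '1 -0.96 -0.706 0 -0.078;1 -0.96 -0.706 0 -0.078;1 -0.96 -0.706 0 -0.078;1 -0.96 -0.706 0 -0.078;1 -0.96 -0.706 0 -0.078'
python3 - <<'E'
from h import *
o=telemetry.get_obs();r=axes(o);p=np.load("fit.npy");u=np.array([np.cos(p[2]),np.sin(p[2])])
t=[*(p[:2]-.008*u),.143];print(delta(o,t),"ang",np.degrees(np.arctan2(r[1,1],r[0,1])),o["joint_pos"].round(2),o["ft_force"])
E
```

```text
clock: 3.2
eef_pos: [0.2528, 0.3336, 0.2536]
tool_rot: [0.148, 0.989, -0.0, 0.0]
ft_force: [0.6, 0.2, -0.3]
grip_width: 0.0855
grasp_force: 0.0
clock: 3.7
eef_pos: [0.3604, 0.1917, 0.2534]
tool_rot: [0.148, 0.989, 0.0, 0.0]
ft_force: [-0.3, 0.7, 0.1]
grip_width: 0.0854
grasp_force: 0.0
clock: 4.2
eef_pos: [0.468, 0.0497, 0.2529]
tool_rot: [0.147, 0.989, 0.0, 0.0]
ft_force: [-0.7, 1.0, -0.3]
grip_width: 0.0856
grasp_force: 0.0
clock: 4.82
eef_pos: [0.5732, -0.0902, 0.2528]
tool_rot: [0.022, 1.0, 0.001, -0.001]
ft_force: [-0.9, -0.2, -0.3]
grip_width: 0.0851
grasp_force: 0.0
[-0.00266083 -0.01478856  0.731805  ] ang 87.44031674676236 [-0.16  0.4   0.23  1.4   0.   -0.11] [-0.9470341  -0.17131863 -0.3207653 ]
```

```bash
python3 -m creep '1 0 -0.01 0.3 0;1 0 -0.01 0.55 0;1 0 -0.01 0.73 0;1 0 -0.01 0.73 0;1 0 -0.01 0.73 0'
python3 - <<'E'
from h import *
o=telemetry.get_obs();p=np.load("fit.npy");u=np.array([np.cos(p[2]),np.sin(p[2])])
print("clamp x",(o["eef_pos"][:2]-p[:2])@u,o["eef_pos"])
im=[cv2.resize(camera("top")[180:290,270:390],None,fx=4,fy=4),cv2.resize(camera("side")[200:310,260:360],None,fx=4,fy=4)]
cv2.imwrite("pics/g.png",np.hstack(im)[:,:,::-1][:, :800])
E
```

```text
clock: 5.45
eef_pos: [0.5741, -0.0927, 0.1455]
tool_rot: [0.022, 1.0, -0.0, 0.001]
ft_force: [-0.3, -0.5, 0.1]
grip_width: 0.0857
grasp_force: 0.0
clamp x -0.008317897223762583 [ 0.5740806  -0.09266069  0.1455333 ]
```

View pics/g.png

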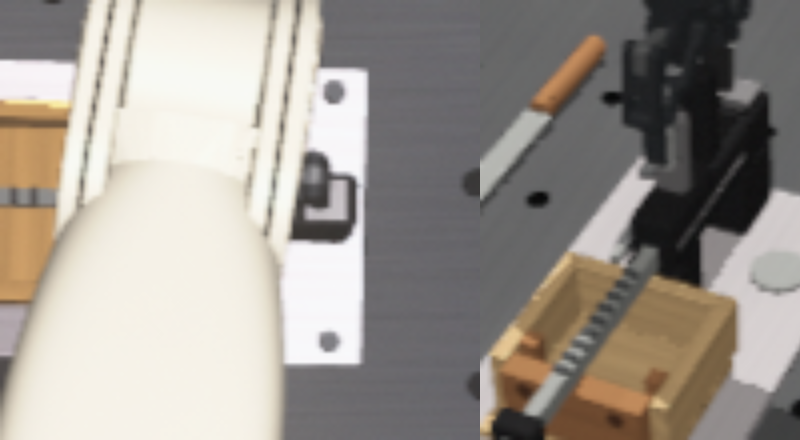

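The side crop shows the fingers straddling grip and trigger (finger at (650,130), trigger at (680,150)), with no contact yet. First squeeze in steps, watching the forces.

```bash
for i in 1; do python3 -m creep '0.84 0 0 0 0;0.84 0 0 0 0'; python3 -m creep '0.74 0 0 0 0;0.74 0 0 0 0'; python3 -m creep '0.64 0 0 0 0;0.64 0 0 0 0';python3 -m creep '0.56 0 0 0 0;0.56 0 0 0 0';  done
```

```text
clock: 5.8
eef_pos: [0.5748, -0.0924, 0.1456]
tool_rot: [0.023, 1.0, 0.002, 0.002]
ft_force: [0.3, 4.9, 4.6]
grip_width: 0.0722
grasp_force: 2.8
clock: 6.05
eef_pos: [0.575, -0.092, 0.1458]
tool_rot: [0.023, 1.0, 0.002, 0.002]
ft_force: [0.9, 6.8, 5.1]
grip_width: 0.0634
grasp_force: 3.3
clock: 6.3
eef_pos: [0.5751, -0.0919, 0.1459]
tool_rot: [0.023, 1.0, 0.002, 0.002]
ft_force: [0.5, 7.1, 5.0]
grip_width: 0.0544
grasp_force: 3.4
clock: 6.55
eef_pos: [0.5751, -0.0919, 0.146]
tool_rot: [0.023, 1.0, 0.002, 0.002]
ft_force: [0.8, 6.7, 4.3]
grip_width: 0.0482
grasp_force: 3.4
```

```bash
python3 -m creep '0.54 0 0 0 0;0.54 0 0 0 0'; python3 -m creep '0.53 0 0 0 0;0.53 0 0 0 0';python3 -m creep '0.52 0 0 0 0;0.52 0 0 0 0'
python3 - <<'E'
from h import *
camera("side");p=np.load("fit.npy");u=np.array([np.cos(p[2]),np.sin(p[2])])
for t in("jaw_block","trigger_face"):print(t,[(round((np.array(d["at"])[:2]-p[:2])@u,4),d["conf"]) for d in spot_point(t,"side")])
E
```

```text
clock: 6.8
eef_pos: [0.5751, -0.0918, 0.146]
tool_rot: [0.022, 1.0, 0.002, 0.002]
ft_force: [0.8, 7.0, 5.2]
grip_width: 0.0466
grasp_force: 3.6
clock: 7.05
eef_pos: [0.5752, -0.0917, 0.146]
tool_rot: [0.022, 1.0, 0.002, 0.002]
ft_force: [-0.1, 7.1, 5.6]
grip_width: 0.0455
grasp_force: 3.7
clock: 7.3
eef_pos: [0.5752, -0.0917, 0.146]
tool_rot: [0.022, 1.0, 0.002, 0.002]
ft_force: [-0.1, 7.4, 4.5]
grip_width: 0.0444
grasp_force: 3.9
jaw_block []
trigger_face [(np.float64(0.0114), 0.51)]
```

```bash
python3 -m creep '0.51 0 0 0 0;0.51 0 0 0 0'; python3 -m creep '0.50 0 0 0 0;0.50 0 0 0 0'; python3 -m creep '0.49 0 0 0 0;0.49 0 0 0 0'
python3 - <<'E'
from h import *
camera("side");p=np.load("fit.npy");u=np.array([np.cos(p[2]),np.sin(p[2])])
for c in("side","top"):
  camera(c)
  print(c,[(((np.array(d["at"])[:2]-p[:2])@u).round(4),d["conf"]) for t in("jaw_block","jaw") for d in spot_point(t,c)])
E
```

```text
clock: 7.7
eef_pos: [0.5752, -0.0916, 0.1462]
tool_rot: [0.022, 1.0, 0.002, 0.002]
ft_force: [-0.5, 7.6, 6.4]
grip_width: 0.0437
grasp_force: 9.0
clock: 7.95
eef_pos: [0.5752, -0.0917, 0.1463]
tool_rot: [0.022, 1.0, 0.002, 0.002]
ft_force: [0.0, 7.4, 6.5]
grip_width: 0.0432
grasp_force: 24.0
clock: 8.2
eef_pos: [0.5752, -0.0918, 0.1464]
tool_rot: [0.022, 1.0, 0.002, 0.002]
ft_force: [-0.4, 6.7, 6.6]
grip_width: 0.0431
grasp_force: 41.5
side [(np.float64(0.2206), 0.79), (np.float64(-0.0128), 0.73)]
top [(np.float64(0.2238), 0.61)]
```

The full squeeze bottoms out at 0.51–0.52. Releasing, then squeeze 2.

```bash
python3 -m creep '0.7 0 0 0 0;0.98 0 0 0 0;0.98 0 0 0 0;0.98 0 0 0 0'
python3 - <<'E'
from h import *
p=np.load("fit.npy");u=np.array([np.cos(p[2]),np.sin(p[2])])
for c in("side","top"):
  camera(c)
  print(c,[(((np.array(d["at"])[:2]-p[:2])@u).round(4),d["conf"]) for d in spot_point("jaw_block",c)])
E
python3 -m creep '0.86 0 0 0 0;0.78 0 0 0 0;0.7 0 0 0 0;0.62 0 0 0 0;0.55 0 0 0 0;0.51 0 0 0 0;0.505 0 0 0 0;0.505 0 0 0 0'
python3 -m creep '0.7 0 0 0 0;0.98 0 0 0 0;0.98 0 0 0 0;0.98 0 0 0 0'
python3 - <<'E'
from h import *
p=np.load("fit.npy");u=np.array([np.cos(p[2]),np.sin(p[2])])
for c in("side","top"):
  camera(c)
  print(c,[(((np.array(d["at"])[:2]-p[:2])@u).round(4),d["conf"]) for d in spot_point("jaw_block",c)])
E
```

```text
clock: 9.05
eef_pos: [0.5737, -0.0948, 0.144]
tool_rot: [0.024, 1.0, -0.001, 0.0]
ft_force: [-0.1, -0.4, 0.7]
grip_width: 0.0837
grasp_force: 0.0
side [(np.float64(0.2226), 0.64), (np.float64(0.1684), 0.36), (np.float64(-0.0784), 0.34)]
top [(np.float64(0.2272), 0.7), (np.float64(0.436), 0.53)]
clock: 10.25
eef_pos: [0.5747, -0.0917, 0.1456]
tool_rot: [0.022, 1.0, 0.002, 0.002]
ft_force: [-0.1, 6.9, 7.2]
grip_width: 0.0439
grasp_force: 14.2
clock: 10.75
eef_pos: [0.5736, -0.0948, 0.1439]
tool_rot: [0.024, 1.0, -0.001, 0.0]
ft_force: [0.7, 0.6, 0.2]
grip_width: 0.0837
grasp_force: 0.0
side [(np.float64(0.2118), 0.66)]
top [(np.float64(0.2114), 0.86)]
```

Jaw at about 221, then 209: one step gained per squeeze. Squeezes 3 and 4 next.

```bash

python3 -m creep '0.86 0 0 0 0;0.78 0 0 0 0;0.7 0 0 0 0;0.62 0 0 0 0;0.55 0 0 0 0;0.51 0 0 0 0;0.505 0 0 0 0;0.505 0 0 0 0'
python3 -m creep '0.7 0 0 0 0;0.98 0 0 0 0;0.98 0 0 0 0;0.98 0 0 0 0'
python3 - <<'E'
from h import *
p=np.load("fit.npy");u=np.array([np.cos(p[2]),np.sin(p[2])])
for c in("side","top"):
  camera(c)
  print(c,[(((np.array(d["at"])[:2]-p[:2])@u).round(4),d["conf"]) for d in spot_point("jaw_block",c)])
E
python3 -m creep '0.86 0 0 0 0;0.78 0 0 0 0;0.7 0 0 0 0;0.64 0 0 0 0;0.6 0 0 0 0;0.57 0 0 0 0'
python3 -m creep '0.55 0 0 0 0;0.53 0 0 0 0'
python3 -m creep '0.515 0 0 0 0;0.505 0 0 0 0;0.505 0 0 0 0'
python3 -m creep '0.7 0 0 0 0;0.98 0 0 0 0;0.98 0 0 0 0;0.98 0 0 0 0'
python3 - <<'E'
from h import *
p=np.load("fit.npy");u=np.array([np.cos(p[2]),np.sin(p[2])])
for c in("side","top"):
  camera(c)
  print(c,[(((np.array(d["at"])[:2]-p[:2])@u).round(4),d["conf"]) for t in("jaw_block","board") for d in spot_point(t,c)])
E
```

```text
clock: 11.95
eef_pos: [0.5748, -0.0916, 0.1456]
tool_rot: [0.022, 1.0, 0.002, 0.002]
ft_force: [-0.2, 7.1, 6.6]
grip_width: 0.0433
grasp_force: 14.2
clock: 12.45
eef_pos: [0.5736, -0.0948, 0.1439]
tool_rot: [0.024, 1.0, -0.001, 0.0]
ft_force: [0.1, 0.0, 1.1]
grip_width: 0.0837
grasp_force: 0.0
side [(np.float64(0.1962), 0.92), (np.float64(-0.029), 0.67)]
top [(np.float64(0.2008), 0.94)]
clock: 13.4
eef_pos: [0.5747, -0.0914, 0.1453]
tool_rot: [0.022, 1.0, 0.002, 0.002]
ft_force: [-0.8, 7.4, 6.4]
grip_width: 0.0488
grasp_force: 3.6
clock: 13.65
eef_pos: [0.5748, -0.0914, 0.1455]
tool_rot: [0.022, 1.0, 0.002, 0.002]
ft_force: [0.9, 8.2, 6.4]
grip_width: 0.0455
grasp_force: 4.0
clock: 14.02
eef_pos: [0.5748, -0.0916, 0.1457]
tool_rot: [0.022, 1.0, 0.002, 0.002]
ft_force: [-1.1, 6.8, 8.0]
grip_width: 0.0434
grasp_force: 14.8
clock: 14.52
eef_pos: [0.5736, -0.0948, 0.1439]
tool_rot: [0.024, 1.0, -0.001, 0.0]
ft_force: [-0.2, -0.3, 0.0]
grip_width: 0.0839
grasp_force: 0.0
side [(np.float64(0.188), 0.81), (np.float64(-0.0201), 0.65), (np.float64(0.1713), 0.49), (np.float64(0.3592), 0.89), (np.float64(0.1594), 0.85), (np.float64(0.3441), 0.56)]
top [(np.float64(0.1902), 0.69), (np.float64(0.3531), 0.93), (np.float64(0.1658), 0.79), (np.float64(0.3602), 0.62)]
```

Jaw at 185. For the last squeeze I shift the tool back 7.5 mm so only the front finger bears. The wrist force then reads the trigger force directly, and the target is about 15.5 N.

```bash
python3 -m creep '0.98 0 -0.02 0 0;0.98 0 -0.035 0 0;0.98 0 -0.05 0 0;0.98 0 -0.05 0 0'
python3 -m creep '0.95 0 0 0 0;0.92 0 0 0 0;0.92 0 0 0 0'
python3 -m creep '0.90 0 0 0 0;0.89 0 0 0 0;0.89 0 0 0 0'
```

```text
clock: 15.32
eef_pos: [0.5734, -0.0995, 0.1437]
tool_rot: [0.023, 1.0, 0.002, 0.0]
ft_force: [0.7, 6.6, 0.3]
grip_width: 0.0837
grasp_force: 3.6
clock: 15.7
eef_pos: [0.5736, -0.0991, 0.1446]
tool_rot: [0.022, 1.0, 0.002, 0.001]
ft_force: [-0.2, 8.0, 4.6]
grip_width: 0.0786
grasp_force: 4.0
clock: 16.08
eef_pos: [0.5737, -0.099, 0.1449]
tool_rot: [0.022, 1.0, 0.002, 0.001]
ft_force: [-0.7, 7.7, 4.7]
grip_width: 0.0759
grasp_force: 4.1
```

```bash
python3 -m creep '0.87 0 0 0 0;0.87 0 0 0 0' ; python3 -m creep '0.85 0 0 0 0;0.85 0 0 0 0'
```

```text
clock: 16.32
eef_pos: [0.5738, -0.099, 0.145]
tool_rot: [0.022, 1.0, 0.002, 0.001]
ft_force: [-1.2, 7.7, 5.6]
grip_width: 0.0742
grasp_force: 4.0
clock: 16.58
eef_pos: [0.5739, -0.0986, 0.1452]
tool_rot: [0.022, 1.0, 0.003, 0.001]
ft_force: [0.1, 9.0, 6.0]
grip_width: 0.0727
grasp_force: 4.6
```

```bash
python3 -m creep '0.84 0 0 0 0;0.84 0 0 0 0' ; python3 -m creep '0.83 0 0 0 0;0.83 0 0 0 0'; python3 -m creep '0.82 0 0 0 0;0.82 0 0 0 0'
```

```text
clock: 16.82
eef_pos: [0.574, -0.0985, 0.1452]
tool_rot: [0.022, 1.0, 0.003, 0.001]
ft_force: [-1.4, 10.3, 6.4]
grip_width: 0.0716
grasp_force: 4.8
clock: 17.08
eef_pos: [0.574, -0.0983, 0.1453]
tool_rot: [0.022, 1.0, 0.003, 0.001]
ft_force: [-0.3, 9.6, 7.3]
grip_width: 0.0708
grasp_force: 5.1
clock: 17.32
eef_pos: [0.5741, -0.0981, 0.1454]
tool_rot: [0.022, 1.0, 0.003, 0.001]
ft_force: [-0.3, 11.0, 6.6]
grip_width: 0.0702
grasp_force: 5.3
```

```bash
python3 -m creep '0.80 0 0 0 0;0.80 0 0 0 0' ; python3 -m creep '0.78 0 0 0 0;0.78 0 0 0 0'; python3 -m creep '0.76 0 0 0 0;0.76 0 0 0 0'
```

```text
clock: 17.58
eef_pos: [0.5742, -0.0978, 0.1455]
tool_rot: [0.022, 1.0, 0.004, 0.001]
ft_force: [-0.4, 11.4, 8.3]
grip_width: 0.068
grasp_force: 5.8
clock: 17.82
eef_pos: [0.5742, -0.0974, 0.1457]
tool_rot: [0.022, 1.0, 0.004, 0.002]
ft_force: [-0.6, 12.8, 7.7]
grip_width: 0.067
grasp_force: 6.3
clock: 18.08
eef_pos: [0.5743, -0.097, 0.1458]
tool_rot: [0.021, 1.0, 0.004, 0.002]
ft_force: [-0.4, 13.0, 8.2]
grip_width: 0.065
grasp_force: 6.8
```

```bash
python3 -m creep '0.74 0 0 0 0;0.74 0 0 0 0' ; python3 -m creep '0.725 0 0 0 0;0.725 0 0 0 0;0.725 0 0 0 0'
python3 - <<'E'
from h import *
p=np.load("fit.npy");u=np.array([np.cos(p[2]),np.sin(p[2])]);f=[]
for c in("side","top"):
  camera(c);f.append(telemetry.get_obs())
  print(c,[(((np.array(d["at"])[:2]-p[:2])@u).round(4),round(d["conf"],2)) for t in("jaw_block","board") for d in spot_point(t,c)]);f.append(telemetry.get_obs())
print([(o["ft_force"][1].round(1),round(o["grasp_force"],1)) for o in f])
cv2.imwrite("pics/last.png",np.hstack([cv2.resize(camera("side")[255:335,250:335],None,fx=5,fy=5,interpolation=2),cv2.resize(camera("top")[195:275,205:280],None,fx=5,fy=5,interpolation=2)])[:,:,::-1])
E
```

```text
clock: 18.32
eef_pos: [0.5744, -0.0966, 0.146]
tool_rot: [0.021, 1.0, 0.005, 0.002]
ft_force: [-1.0, 14.5, 9.1]
grip_width: 0.0633
grasp_force: 7.3
clock: 18.7
eef_pos: [0.5745, -0.0964, 0.1461]
tool_rot: [0.021, 1.0, 0.005, 0.002]
ft_force: [-0.4, 15.9, 9.8]
grip_width: 0.062
grasp_force: 7.7
side [(np.float64(0.1822), 0.84), (np.float64(-0.4633), 0.45), (np.float64(0.3473), 0.81), (np.float64(0.3599), 0.73), (np.float64(0.1575), 0.66)]
top [(np.float64(0.1816), 0.77), (np.float64(0.3506), 0.97), (np.float64(0.3578), 0.77), (np.float64(0.1631), 0.54)]
[(np.float64(15.9), 7.7), (np.float64(15.5), 7.7), (np.float64(15.5), 7.7), (np.float64(15.3), 7.7)]
```

View pics/last.png

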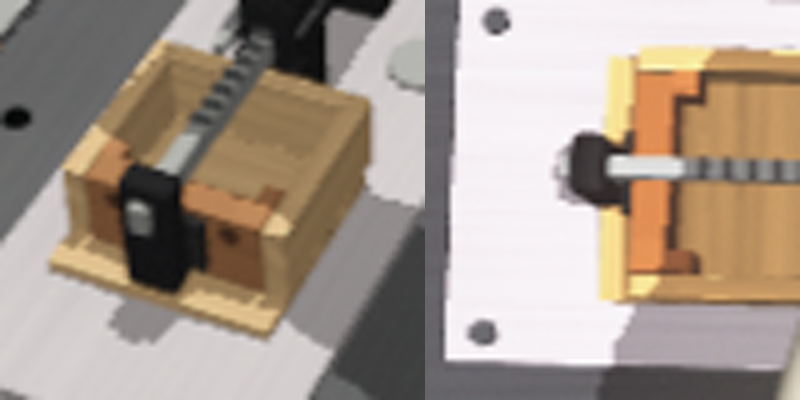

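The crops show the board seated on its stops: its outer edge at (632,170) in the top half lines up with the side-board ends. Trigger force is about 15.5 N, so about 8 N at the jaw. Hold it, then release.

```bash
python3 -m creep '0.725 0 0 0 0;0.725 0 0 0 0;0.725 0 0 0 0;0.725 0 0 0 0;0.725 0 0 0 0;0.725 0 0 0 0;0.725 0 0 0 0;0.725 0 0 0 0;0.725 0 0 0 0;0.725 0 0 0 0;0.725 0 0 0 0'
python3 -m creep '0.8 0 0.01 0 0;0.9 0 0.03 0 0;1 0 0.055 0 0;1 0 0.055 0 0;1 0 0.055 0 0'
python3 - <<'E'
from h import *
p=np.load("fit.npy");u=np.array([np.cos(p[2]),np.sin(p[2])]);o=telemetry.get_obs()
print("clamp x",(o["eef_pos"][:2]-p[:2])@u,"to tab above",delta(o,[*(p[:2]-.091*u),.205]))
E
```

```text
clock: 20.48
eef_pos: [0.5745, -0.0964, 0.1461]
tool_rot: [0.021, 1.0, 0.005, 0.002]
ft_force: [-1.4, 15.4, 9.9]
grip_width: 0.062
grasp_force: 7.7
clock: 21.1
eef_pos: [0.5736, -0.094, 0.1439]
tool_rot: [0.024, 1.0, -0.0, 0.0]
ft_force: [0.3, 0.4, -0.9]
grip_width: 0.0852
grasp_force: 0.0
clamp x -0.009682427958933917 to tab above [ 0.00125669 -0.54244227 -0.40712166]
```

```bash
python3 -m creep '1 0 0 -0.25 0;1 0 0 -0.5 0;1 0 0 -0.5 0;0 0 -0.2 -0.5 0;0 0 -0.4 -0.5 0;0 0 -0.542 -0.5 0;0 0 -0.542 -0.5 0;0 0 -0.542 -0.5 0'
python3 - <<'E'
from h import *
p=np.load("fit.npy");u=np.array([np.cos(p[2]),np.sin(p[2])]);o=telemetry.get_obs()
print("clamp x",(o["eef_pos"][:2]-p[:2])@u,"to tab ",delta(o,[*(p[:2]-.091*u),.148]))
E
```

```text
clock: 22.1
eef_pos: [0.5696, -0.1741, 0.2184]
tool_rot: [0.023, 1.0, 0.0, -0.0]
ft_force: [0.9, 0.7, -0.0]
grip_width: 0.0001
grasp_force: 0.0
clamp x -0.08987937647721567 to tab  [ 2.41026178e-04 -7.79532696e-03  4.69534792e-01]
```

Now descend to just above the tab, and then press in small steps.

```bash
python3 -m creep '0 0 -0.007 0.2 0;0 0 -0.007 0.4 0;0 0 -0.007 0.47 0;0 0 -0.007 0.47 0;0 0 -0.007 0.47 0'
python3 -m creep '0 0 0 0.03 0;0 0 0 0.05 0;0 0 0 0.05 0'
```

```text
clock: 22.72
eef_pos: [0.5707, -0.1755, 0.1497]
tool_rot: [0.023, 1.0, -0.0, 0.001]
ft_force: [0.4, -0.2, 0.1]
grip_width: -0.0
grasp_force: 0.0
clock: 23.1
eef_pos: [0.5695, -0.1755, 0.1406]
tool_rot: [0.023, 1.0, 0.0, -0.0]
ft_force: [0.6, 0.8, -0.3]
grip_width: -0.0
grasp_force: 0.0
```

```bash
python3 -m creep '0 0 0 0.015 0;0 0 0 0.025 0;0 0 0 0.025 0'
python3 -m creep '0 0 0 0.01 0;0 0 0 0.02 0;0 0 0 0.02 0'
```

```text
clock: 23.48
eef_pos: [0.57, -0.1762, 0.1375]
tool_rot: [0.024, 1.0, -0.001, 0.0]
ft_force: [-0.4, -2.5, 1.5]
grip_width: -0.0002
grasp_force: 1.3
clock: 23.85
eef_pos: [0.5701, -0.1762, 0.1345]
tool_rot: [0.024, 1.0, -0.001, 0.001]
ft_force: [-0.6, -4.2, 3.2]
grip_width: -0.0005
grasp_force: 2.3
```

```bash
python3 -m creep '0 0 0 0.01 0;0 0 0 0.02 0;0 0 0 0.02 0'
python3 -m creep '0 0 0 0.01 0;0 0 0 0.015 0;0 0 0 0.015 0'
python3 - <<'E'
from h import *
p=np.load("fit.npy");u=np.array([np.cos(p[2]),np.sin(p[2])])
for c in("side","top"):
  camera(c)
  print(c,[(((np.array(d["at"])[:2]-p[:2])@u).round(4),round(d["conf"],2)) for d in spot_point("jaw_block",c)])
E
```

```text
clock: 24.22
eef_pos: [0.5701, -0.1769, 0.1316]
tool_rot: [0.024, 1.0, -0.001, 0.001]
ft_force: [-2.0, -6.6, 4.4]
grip_width: -0.0
grasp_force: 3.2
clock: 24.6
eef_pos: [0.5703, -0.177, 0.1313]
tool_rot: [0.024, 1.0, -0.002, 0.001]
ft_force: [-3.5, -5.1, 14.3]
grip_width: -0.0001
grasp_force: 7.2
side [(np.float64(-0.0018), 0.2)]
top [(np.float64(0.2365), 0.74)]
```

The jaw has sprung open and the tab is at its stop. Keep it down one more second, then check.

```bash
python3 -m creep '0 0 0 0 0;0 0 0 0 0;0 0 0 0 0;0 0 0 0 0;0 0 0 0 0;0 0 0 0 0;0 0 0 0 0;0 0 0 0 0'
python3 -m creep '0 0 0 -0.2 0;0 0 0 -0.5 0;0 0 0 -0.7 0;0 0 0 -0.7 0;0 0 0 -0.7 0'
python3 - <<'E'
from h import *
p=np.load("fit.npy");u=np.array([np.cos(p[2]),np.sin(p[2])])
for c in("side","top"):
  im=camera(c);
  print(c,[(((np.array(d["at"])[:2]-p[:2])@u).round(4),round(d["conf"],2)) for t in("jaw_block","board") for d in spot_point(t,c)])
cv2.imwrite("pics/end.png",np.hstack([cv2.resize(camera("side")[230:350,230:350],None,fx=4,fy=4,interpolation=2)[:400],cv2.resize(camera("top")[190:290,200:275],None,fx=4,fy=4,interpolation=2)])[:,:,::-1])
E
```

```text
clock: 25.8
eef_pos: [0.5703, -0.177, 0.1313]
tool_rot: [0.024, 1.0, -0.002, 0.001]
ft_force: [-4.0, -5.7, 14.3]
grip_width: -0.0005
grasp_force: 7.2
clock: 26.42
eef_pos: [0.5691, -0.1746, 0.2321]
tool_rot: [0.023, 1.0, 0.001, -0.001]
ft_force: [-0.3, 0.8, -1.0]
grip_width: -0.0
grasp_force: 0.0
side [(np.float64(0.234), 0.62), (np.float64(0.1575), 0.37), (np.float64(0.1581), 0.89), (np.float64(0.3457), 0.76), (np.float64(0.3586), 0.7)]
top [(np.float64(0.2333), 0.75), (np.float64(-0.4665), 0.46), (np.float64(0.3532), 0.94), (np.float64(0.3616), 0.79)]
```

View pics/end.png

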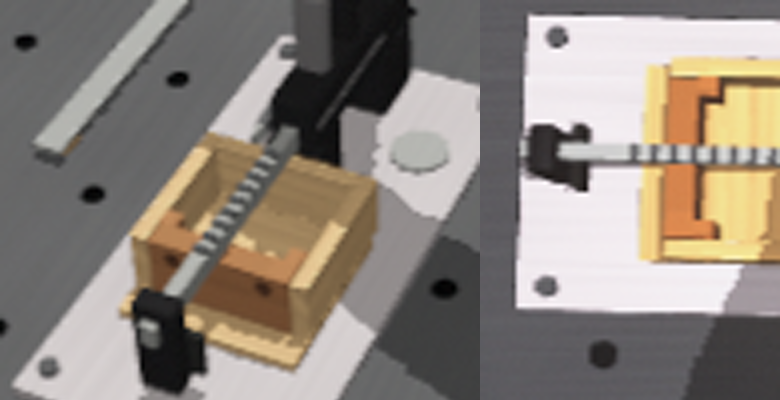

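The board is flush and on its stops at (690,155), the jaw is fully open at (560,155), and the robot is clear of everything.

```bash
python3 -c "
from workcell import ticket;print(ticket.job_done())"
```

```text
the job is handed in; nothing more can be done
None
```

The job is handed in: the board is flush on its stops, the last squeeze was held for over a second at about 8 N on the board (worked out from the trigger force), and the tab was kept down until the jaw was fully open, with the robot clear at about 26 s.

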